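# Break the stuck red taper plug loose and pull it

## Task

Twist the red taper plug by its cross-bar until it breaks free in its bore, without letting the bar or the robot shove the small parts standing next to it. Then pull it straight up out of the gearbox cover and leave it in the green tray. Leave the blue and black plugs seated and everything else where it is.

Things in the scene. Friction and masses are not known exactly. Their poses are not given: they have to be found in the camera images.
- cover: Aluminium gearbox cover casting fixed to the bench, 170 mm (x) by 300 mm (y), flat deck 70 mm above the bench. Origin: centre of its underside. Three bores in a row on its y axis, at x 0 and y -85, 0 and +85 mm; each holds one plug, in any order, its cross-bar within about 0.1 rad of the cover's x axis.
- plug_red: Tapered steel plug in a bore of the cover, red round knob 26 mm across. Origin on its axis at the deck's level when seated; z up, x along its cross-bar. In its frame (mm): knob z 2 to 64; cross-bar 10 mm thick through the knob, x -48 to 48 at z 26, red end caps; taper 34 across at z 0 down to a flat foot 20 across at z -44. 0.3 kg. To come out.
- plug_red_knob (a point): On the red plug's axis, 52 mm above its origin: the middle of the upper part of the knob, clear of the cross-bar. The taper is stuck: the plug cannot be lifted until turned about its axis, either way, about 0.5 rad (0.45 to 0.65) from the cover's x axis. This takes 0.25 to 0.7 N m: 8 to 20 N sideways on the bar 34 mm off the axis. Let go, it then springs up 4 mm and stays loose.
- plug_red_foot (a point): Centre of the red plug's flat foot, 44 mm below its origin; it clears the deck once the plug has risen 44 mm.
- plug_blue: Tapered steel plug in a bore of the cover, blue round knob 26 mm across. Origin on its axis at the deck's level when seated; z up, x along its cross-bar. In its frame (mm): knob z 2 to 64; cross-bar 10 mm thick through the knob, x -48 to 48 at z 26, blue end caps; taper 34 across at z 0 down to a flat foot 20 across at z -44. 0.3 kg. Stays seated.
- plug_black: Tapered steel plug in a bore of the cover, black round knob 26 mm across. Origin on its axis at the deck's level when seated; z up, x along its cross-bar. In its frame (mm): knob z 2 to 64; cross-bar 10 mm thick through the knob, x -48 to 48 at z 26, black end caps; taper 34 across at z 0 down to a flat foot 20 across at z -44. 0.3 kg. Stays seated.
- tray: Open green parts tray fixed to the bench, 200 mm (x) by 170 mm (y) by 40 mm high, walls and floor 5 mm. Origin at the centre of its underside. It stands to the left or the right of the cover, a grey bin being on the other side.
- bin: Open grey bin with four compartments, fixed, 200 by 170 by 55 mm high. Origin at the centre of its underside. Not used.
- socket: Loose deep steel wrench socket standing on the cover's deck close to one end of a cross-bar: 26 mm in diameter, 52 mm high. Origin at its underside centre. One such part stands near each plug, in the way of turning it one way round.
- spool: Loose brass valve spool standing on the deck: 28 mm in diameter, 44 mm high. Origin at its underside centre.
- tin: Loose small yellow tin standing on the deck: 28 mm in diameter, 48 mm high. Origin at its underside centre.
- gear: Loose dark gear wheel lying on the bench beyond the cover, 79 mm in diameter, 31 mm high at its hub. Origin at its underside centre.
- spray: Blue spray bottle standing on the bench beyond the cover, 56 mm in diameter, 190 mm high. Origin at its underside centre.
- wrench: Steel wrench lying on the bench beyond the left-hand tray or bin.

How it is judged:
By the outcome, as a careful person would: the job done as asked, in the order asked, and still so for the second after the job is handed in, with the robot touching nothing.
It also fails if it takes over 51 s, if anything falls off the work surface, if the arm or the gripper's body presses on something with over 40 N, if the wrist force passes 120 N, or if a joint passes its speed limit or range.

## Robot

A 6-joint arm with a two-finger parallel gripper is mounted at the origin on the work surface. World frame = base frame: x ahead of the robot, y to its left, z up, the work surface at z = 0. Lengths are in m, angles in rad, forces in N, time in s.
With the tool pointing down it reaches from about 0.4 to 0.925 m from the base axis. Payload 3.4 kg.
Tool frame: the origin (TCP) lies on the centre line of the jaws, within the pads' length; the fingertips stand 17 mm ahead of it and the grasp point (between the pads) lies 2 mm behind it (arm.tips_ahead is the z of the fingertips in the tool frame, in m); z points along the fingers, y is the line along which they close (so a half turn about z gives the same grasp; the last joint's range is limited). The gripper opens to 85 mm and grips with 20 to 120 N. Pads are 22 mm wide; open, the fingers measure 114 mm over their backs; the gripper's body (76 mm by 85 mm) begins 54 mm behind the grasp point. The pads swing forward as they close: fully open they stand 13 mm farther back than shut.
Start: joints at [1.133, 0.307, 1.506, -0, 1.328, -0.073], TCP at [0.205, 0.537, 0.248] pointing down, gripper open.
Joint ranges: [-3.12, 3.12], [-1.05, 2.28], [0.14, 2.33], [-1.42, 4.57], [0.1, 2.73], [-2.68, 2.68]. Speed limits (rad/s): [2.57, 2.57, 3.14, 3.14, 3.14, 3.14].

## Interface

Orientations are given as [roll, pitch, yaw] about the fixed x, y, z axes, in that order (R = Rz(yaw) Ry(pitch) Rx(roll)).
In Python, from workcell import status, read_camera, get_calibration, ticket, arm gives the robot as it stands.
- The arm moves only by the tool apply_moves, never from a script. Its argument "steps" is a list of rows, each an object of numbers: "claw": the opening, from 0 (shut) to 1 (fully open); "x", "y", "z": the shift along the world's x, y, z in units of 0.15 m (1.0 is 0.15 m); "twist": the turn about the world's z in units of pi/2 rad (1.0 is pi/2 rad). In form: [{"claw": .., "x": .., "y": .., "z": .., "twist": ..}, ...]. A call has exactly 10 rows; each row is the pose to reach, as a shift and turn from the pose commanded when the call began; what a row does not reach only later rows make up. A row lasts 1/10 s, in which the tool goes at most 50 mm and 8.59 degrees, less where a joint would pass 70% of its speed; a pose out of reach is approached as far as the arm can. A call with a number of a shift or a turn outside -1 to 1 is refused whole. A call with a gripper value outside its range is refused whole. The fingers move at their own pace and stop on an object; "newtons" is the grip in N (left out, the last holds). Time passes only in rows, so rows that repeat a pose let the fingers close, or fill a call up. It gives the time, the measured TCP pose, the force, the opening and the grip force at its end, in the units of the state.
- status.get_state(): the state, without advancing time (a new reading comes with each control period).
- read_camera(name): name is "side" or "top" or "wrist"; returns the picture (480x640x3 uint8, red, green, blue); there is no depth.
- get_calibration(name): a dict with "mtx" (3x3 intrinsics, pixels), "R" (3x3) and "t" (3): a world point X has camera coordinates R X + t; the wrist camera has in their place "mount" (4x4, takes a point from camera to tool coordinates, whose origin is the TCP and whose axes are the flange's). Camera axes: x right, y down, z forward; pixel columns grow to the right and rows downward; lengths in m; the calibration is good to about 2 mm. The wrist camera is an equidistant fisheye: a pixel r from the principal point sees the ray r / f radians off the axis. A picture is of the moment at which its call begins: read the wrist's pose just before it. get_calibration takes no time and is no camera call.
- ticket.hand_in(): hands the job in; it is judged then, once.
The state is a dict: "clock": time; "joints": joint angles; "qvel": joint speeds; "joint_efforts": joint torques, N m; "position": TCP position; "eef_rot": TCP orientation; "contact_force": force on the tool from outside, world axes, zero at the start; "torque": the same for the moment, N m; "width": opening from 0.0 (shut) to 1.0 (fully open); "gripper_force": force on a finger pad.
Only numpy, scipy, OpenCV 4.12 (cv2) and the standard library are available. Lean on these libraries where they do the work, as an engineer would, in place of code of your own. Each camera call takes 0.05 s, during which the arm holds its last target. There are 200 camera calls.

## Working session

There is one attempt and no reset: what is moved stays moved. The work goes in short steps, Python scripts to look and compute and a tool call to move; the robot and the scene stay as the last step left them, time stands still between calls to the robot, and variables do not carry over. Pictures are saved under pics/ and viewed, at most 10 in all, crops included, and the job is handed in when it is done.

Besides the shell and the picture viewer there is one more tool, called after ">>>" as name([rows], argument=value, ...), one row to a line, values as JSON. apply_moves: Moves the arm, as the interface text tells. Its arguments: {"type":"object","properties":{"steps":{"type":"array"},"newtons":{"type":"number"}},"required":["steps"]}

```bash
mkdir -p pics; ls
python3 - <<'E'
from workcell import status, read_camera, get_calibration
import cv2,numpy as np
for n in("top","side"):
    cv2.imwrite(f"pics/{n}0.png",read_camera(n)[:,:,::-1])
    c=get_calibration(n);R=np.array(c["R"]);print(n,np.round(c["mtx"],1).tolist(),np.round(R,3).tolist(),np.round(-R.T@np.array(c["t"]),3))
print(status.get_state())
print(get_calibration("wrist"))
E
```

```text
pics
top [[580.1, 0.0, 316.5], [0.0, 580.1, 237.3], [0.0, 0.0, 1.0]] [[0.017, -1.0, 0.003], [-0.989, -0.017, -0.149], [0.149, -0.001, -0.989]] [0.44  0.003 1.253]
side [[512.6, 0.0, 314.8], [0.0, 512.6, 245.0], [0.0, 0.0, 1.0]] [[0.703, -0.711, 0.018], [-0.404, -0.42, -0.812], [0.585, 0.564, -0.583]] [ 0.054 -0.565  0.686]
{'clock': 0.1, 'joints': array([ 1.13249256e+00,  3.07527475e-01,  1.50752371e+00,  9.98726202e-06,
        1.32843788e+00, -7.35117384e-02]), 'qvel': array([-1.43966079e-03, -1.38513346e-03, -3.18097717e-03, -8.02204810e-05,
        1.85061118e-04,  1.73903921e-03]), 'joint_efforts': array([-6.15933459e-04, -4.58526886e+01, -2.52607316e+01, -2.38608473e-04,
        5.52343496e-03,  1.63447299e-05]), 'position': array([0.20490672, 0.53661324, 0.24746355]), 'eef_rot': array([-3.13970207e+00, -1.48947627e-04,  2.77679808e+00]), 'contact_force': array([ 0.51504747, -0.29409009, -0.42370837]), 'torque': array([ 0.05322056,  0.04962311, -0.03124624]), 'gripper_force': 0.0, 'width': 0.9994532898150369}
{'mtx': array([[371.64829954,   0.        , 325.4748481 ],
       [  0.        , 371.64829954, 237.10640236],
       [  0.        ,   0.        ,   1.        ]]), 'mount': array([[-1.70912255e-03, -9.65377087e-01, -2.60852753e-01,
         6.70773085e-02],
       [ 9.99998382e-01, -1.79610618e-03,  9.50726495e-05,
         5.12421549e-04],
       [-5.60300198e-04, -2.60852168e-01,  9.65378595e-01,
        -1.25111256e-01],
       [ 0.00000000e+00,  0.00000000e+00,  0.00000000e+00,
         1.00000000e+00]])}
```

View pics/top0.png

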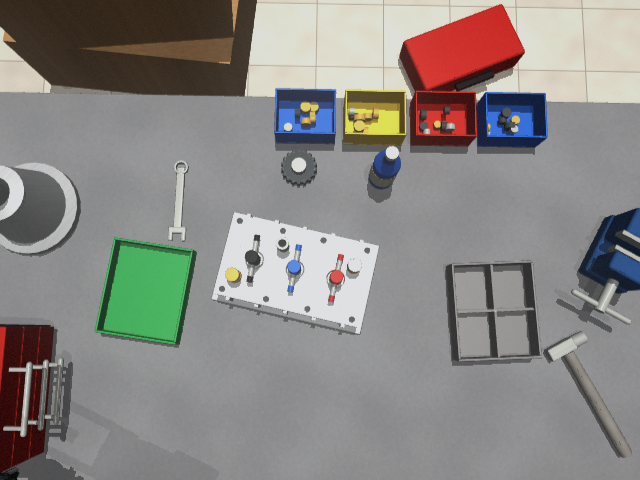

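View pics/side0.png

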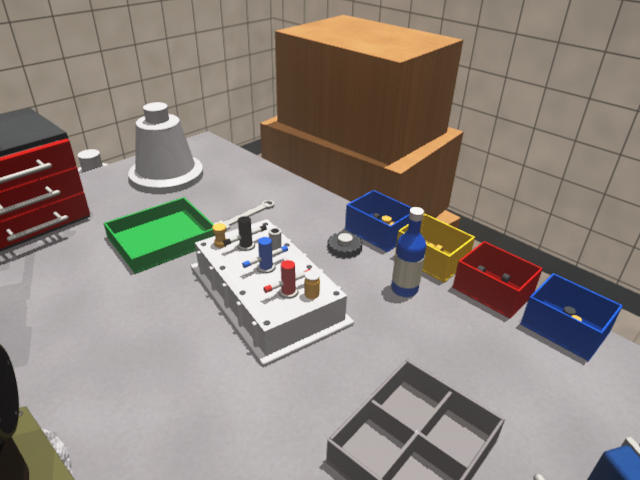

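Top: the red knob is at about (336,277), its bar runs (340,257) to (332,299), and a round part (the spool, going by the side view) is at (354,267), to the right of the bar's far end. Blue is at (294,267), black at (252,257), and the tray is on the left around (146,291). I'll crop in and measure.

```bash
cat > h.py <<'E'
from workcell import status, read_camera, get_calibration
import cv2,numpy as np
def ray(n,uv):
    c=get_calibration(n);R=np.array(c["R"]);K=np.array(c["mtx"])
    return -R.T@np.array(c["t"]), R.T@np.linalg.inv(K)@np.array([uv[0],uv[1],1.])
def atz(n,uv,z):
    o,d=ray(n,uv);return o+d*(z-o[2])/d[2]
def proj(n,X):
    c=get_calibration(n);p=np.array(c["mtx"])@(np.array(c["R"])@np.array(X)+np.array(c["t"]));return p[:2]/p[2]
E
python3 - <<'E'
from h import *
im=cv2.imread("pics/top0.png")
cr=cv2.resize(im[200:340,205:385],None,fx=4.2,fy=4.2,interpolation=cv2.INTER_CUBIC)
cv2.imwrite("pics/c1.png",cr);print(cr.shape)
h=cv2.cvtColor(im,cv2.COLOR_BGR2HSV)
m=((h[:,:,0]<8)|(h[:,:,0]>172))&(h[:,:,1]>130)&(h[:,:,2]>60)
m[:, :210]=0;m[:,390:]=0;m[:200]=0;m[345:]=0
k,l,s,c=cv2.connectedComponentsWithStats(m.astype(np.uint8));
for i in range(1,k): print(s[i],c[i])
g=(abs(h[:,:,0].astype(int)-65)<15)&(h[:,:,1]>100); k,l,s,c=cv2.connectedComponentsWithStats(g.astype(np.uint8)); i=1+s[1:,4].argmax(); print('tray',s[i],c[i],atz("top",c[i],.02))
cn=[(235,213),(378,245),(360,327),(214,297)]
for p in cn: print(atz("top",p,.07).round(4))
E
```

```text
(588, 756, 3)
[338 254   5   6  25] [340.12 256.76]
[330 270  13  13 129] [336.24031008 276.03875969]
[329 295   5   7  27] [331. 298.]
tray [  95  238   99  107 7980] [144.99561404 291.48947368] [0.50353267 0.36305973 0.02      ]
[0.6662 0.1719 0.07  ]
[ 0.6043 -0.1247  0.07  ]
[ 0.4369 -0.0886  0.07  ]
[0.4922 0.208  0.07  ]
```

View pics/c1.png

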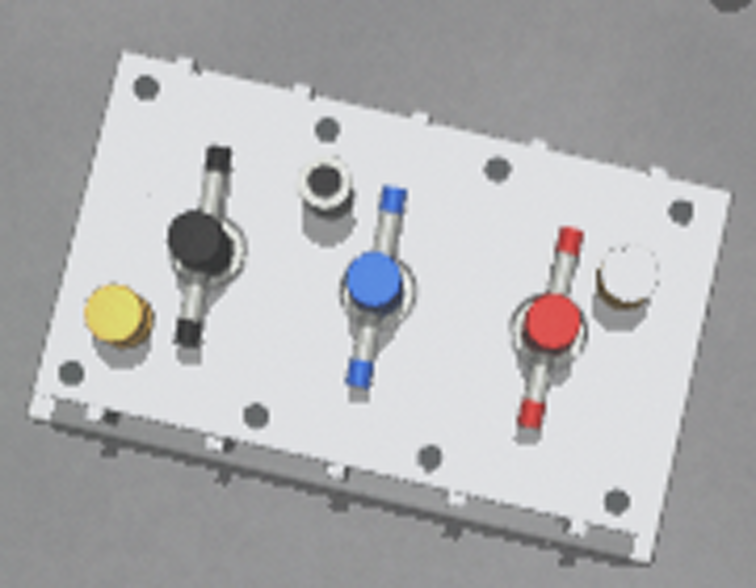

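The crop shows the cover clearly. The red bar's caps are at crop (570,240) and (531,415), and the spool's white top is at (628,274), on the -y side of the bar's far end. So the bar must turn CCW: far end to +y, near end to -y.

Run:
```python
from h import *
from workcell import arm
print([a for a in dir(arm) if a[0]!='_'],arm.tips_ahead)
im=cv2.imread("pics/side0.png");h=cv2.cvtColor(im,cv2.COLOR_BGR2HSV)
far=atz("top",(340.12,256.4),.098);near=atz("top",(331,297.6),.098)
print("caps",far,near,"mid",(far+near)/2,np.linalg.norm(far-near),"ang",np.arctan2(*(far-near)[1::-1]))
print("knob",atz("top",(336.24,276.0),.134))
f=lambda p:(205+p[0]/4.2-.4,200+p[1]/4.2-.4)
for n,p,z in(("spool",(628,274),.114),("blue",(374,279),.134),("black",(199,239),.134),("bluefar",(393,199),.098),("bluenear",(360,374),.098),("socket",(326,182),.122),("tin",(114,313),.118)): print(n,atz("top",f(p),z).round(4))
m=((h[:,:,0]<8)|(h[:,:,0]>172))&(h[:,:,1]>130)&(h[:,:,2]>60)
m[:240]=0;m[310:]=0;m[:,:255]=0;m[:,330:]=0
k,l,s,c=cv2.connectedComponentsWithStats(m.astype(np.uint8))
for i in range(1,k):
  if s[i][4]>5: print(s[i],c[i].round(1))
M=(far+near)/2
for z in (.134,.096,.072): print(z,proj("side",[M[0],M[1],z]))
print(proj("side",far),proj("side",near))
```

```text
['PlanningError', 'tips_ahead'] 0.017
caps [ 0.57610827 -0.04584869  0.098     ] [ 0.49364304 -0.02863883  0.098     ] mid [ 0.53487566 -0.03724376  0.098     ] 0.08424187819072633 ang -0.20573944116029894
knob [ 0.53367195 -0.03722845  0.134     ]
spool [ 0.558  -0.0729  0.114 ]
blue [0.5516 0.0454 0.134 ]
black [0.5688 0.1266 0.134 ]
bluefar [0.5937 0.0386 0.098 ]
bluenear [0.51   0.0524 0.098 ]
socket [0.598  0.0694 0.122 ]
tin [0.5352 0.1668 0.118 ]
[281 261  14   9 101] [287.6 264.8]
[264 285   8   7  36] [267.6 288.1]
0.134 [288.08004658 262.96159475]
0.096 [288.34698402 279.67558627]
0.072 [288.50907184 289.82453503]
[307.99900229 271.00789741] [267.82759867 286.9574425 ]
```

Top and side agree. Red's axis is at (0.534, -0.037), the bar's yaw is -0.206 (about the cover's own yaw), and the spool is at (0.558, -0.073). Plan: grip the near arm of the bar 34 mm off the axis, swing it CCW by about 0.55 rad, let go, then regrip the knob and lift.

>>> apply_moves([
  {"claw":0.5,"x":0.05,"y":-0.1,"z":0,"twist":0.01},
  {"claw":0.5,"x":0.1,"y":-0.2,"z":0,"twist":0.02},
  {"claw":0.5,"x":0.16,"y":-0.32,"z":0,"twist":0.03},
  {"claw":0.5,"x":0.22,"y":-0.44,"z":0,"twist":0.04},
  {"claw":0.5,"x":0.28,"y":-0.55,"z":0,"twist":0.05},
  {"claw":0.5,"x":0.34,"y":-0.66,"z":0,"twist":0.06},
  {"claw":0.5,"x":0.4,"y":-0.76,"z":0,"twist":0.07},
  {"claw":0.5,"x":0.45,"y":-0.85,"z":0,"twist":0.08},
  {"claw":0.5,"x":0.5,"y":-0.94,"z":0,"twist":0.09},
  {"claw":0.5,"x":0.53,"y":-1.0,"z":0,"twist":0.1},
])

```text
clock: 1.1
position: [0.2848, 0.3859, 0.2479]
eef_rot: [-3.14, -0.0, 2.934]
contact_force: [0.1, 0.2, 0.0]
width: 0.499
gripper_force: 0.0
```

>>> apply_moves([
  {"claw":0.5,"x":0.05,"y":-0.1,"z":0,"twist":0},
  {"claw":0.5,"x":0.1,"y":-0.2,"z":0,"twist":0},
  {"claw":0.5,"x":0.16,"y":-0.3,"z":0,"twist":0},
  {"claw":0.5,"x":0.22,"y":-0.4,"z":0,"twist":0},
  {"claw":0.5,"x":0.28,"y":-0.5,"z":0,"twist":0},
  {"claw":0.5,"x":0.34,"y":-0.6,"z":0,"twist":0},
  {"claw":0.5,"x":0.4,"y":-0.7,"z":0,"twist":0},
  {"claw":0.5,"x":0.45,"y":-0.8,"z":0,"twist":0},
  {"claw":0.5,"x":0.5,"y":-0.9,"z":0,"twist":0},
  {"claw":0.5,"x":0.53,"y":-1.0,"z":0,"twist":0},
])

```text
clock: 2.1
position: [0.3644, 0.2364, 0.248]
eef_rot: [-3.141, -0.0, 2.934]
contact_force: [-0.1, -0.2, 0.6]
width: 0.504
gripper_force: 0.0
```

>>> apply_moves([
  {"claw":0.5,"x":0.05,"y":-0.1,"z":0,"twist":0},
  {"claw":0.5,"x":0.1,"y":-0.2,"z":0,"twist":0},
  {"claw":0.5,"x":0.16,"y":-0.3,"z":0,"twist":0},
  {"claw":0.5,"x":0.22,"y":-0.4,"z":0,"twist":0},
  {"claw":0.5,"x":0.28,"y":-0.5,"z":0,"twist":0},
  {"claw":0.5,"x":0.34,"y":-0.6,"z":0,"twist":0},
  {"claw":0.5,"x":0.4,"y":-0.7,"z":0,"twist":0},
  {"claw":0.5,"x":0.45,"y":-0.8,"z":0,"twist":0},
  {"claw":0.5,"x":0.5,"y":-0.9,"z":0,"twist":0},
  {"claw":0.5,"x":0.53,"y":-1.0,"z":0,"twist":0},
])

```text
clock: 3.1
position: [0.4439, 0.0865, 0.2479]
eef_rot: [-3.141, -0.001, 2.934]
contact_force: [1.0, -0.4, -1.6]
width: 0.5
gripper_force: 0.0
```

>>> apply_moves([
  {"claw":0.4,"x":0.05,"y":-0.1,"z":0,"twist":0},
  {"claw":0.4,"x":0.1,"y":-0.2,"z":0,"twist":0},
  {"claw":0.4,"x":0.15,"y":-0.3,"z":0,"twist":0},
  {"claw":0.4,"x":0.2,"y":-0.4,"z":0,"twist":0},
  {"claw":0.4,"x":0.25,"y":-0.5,"z":0,"twist":0},
  {"claw":0.4,"x":0.3,"y":-0.6,"z":0,"twist":0},
  {"claw":0.4,"x":0.34,"y":-0.68,"z":0,"twist":0},
  {"claw":0.4,"x":0.37,"y":-0.74,"z":0,"twist":0},
  {"claw":0.4,"x":0.38,"y":-0.78,"z":0,"twist":0},
  {"claw":0.4,"x":0.38,"y":-0.78,"z":0,"twist":0},
])

```text
clock: 4.1
position: [0.5008, -0.0304, 0.2482]
eef_rot: [-3.142, -0.0, 2.933]
contact_force: [-0.7, -0.1, 0.2]
width: 0.401
gripper_force: 0.0
```

```bash
cat >> h.py <<'E'
from scipy.spatial.transform import Rotation as Ro
def wray(uv,s):
    c=get_calibration("wrist");K=c["mtx"];T=c["mount"]
    p=(np.array(uv)-K[:2,2])/K[0,0];r=np.hypot(*p);d=np.array([*(p/max(r,1e-9)*np.sin(r)),np.cos(r)])
    R=Ro.from_euler("xyz",s["eef_rot"]).as_matrix()
    return s["position"]+R@T[:3,3],R@T[:3,:3]@d
def watz(uv,z,s):
    o,d=wray(uv,s);return o+d*(z-o[2])/d[2]
E
python3 - <<'E'
from h import *
s=status.get_state();im=read_camera("wrist")[:,:,::-1].copy();cv2.imwrite("pics/w1.png",im)
h=cv2.cvtColor(im,cv2.COLOR_BGR2HSV)
m=((h[:,:,0]<8)|(h[:,:,0]>172))&(h[:,:,1]>130)&(h[:,:,2]>60)
k,l,st,c=cv2.connectedComponentsWithStats(m.astype(np.uint8))
for i in range(1,k):
  if st[i][4]>30: print(st[i],c[i].round(1),watz(c[i],.098,s).round(4),watz(c[i],.134,s).round(4))
E
```

```text
[317 206  14  18 243] [323.5 214.7] [ 0.4907 -0.029   0.098 ] [ 0.4834 -0.0273  0.134 ]
[ 306  246   36   55 1456] [323.6 275.1] [ 0.5383 -0.0392  0.098 ] [ 0.5249 -0.0361  0.134 ]
[318 309  13  15 163] [324. 316.] [ 0.574  -0.0466  0.098 ] [ 0.5559 -0.0425  0.134 ]
```

View pics/w1.png

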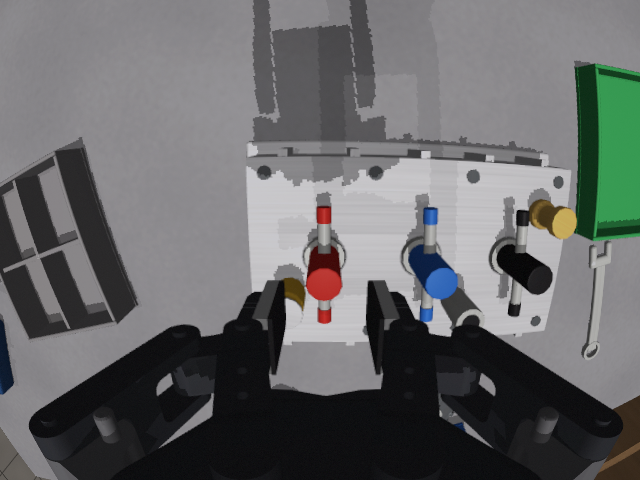

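Wrist view: the near cap is at (323,215), the knob at (324,275), and the spool behind the left finger at (292,300). The bar lies at yaw -0.208 with its middle at (0.5325, -0.038), which agrees with the earlier estimate. The TCP is over the near arm and its path down is clear, so I'll descend and close.

>>> apply_moves([
  {"claw":0.4,"x":0,"y":0,"z":-0.12,"twist":0},
  {"claw":0.4,"x":0,"y":0,"z":-0.26,"twist":0},
  {"claw":0.4,"x":0,"y":0,"z":-0.4,"twist":0},
  {"claw":0.4,"x":0,"y":0,"z":-0.54,"twist":0},
  {"claw":0.4,"x":0,"y":0,"z":-0.68,"twist":0},
  {"claw":0.4,"x":0,"y":0,"z":-0.8,"twist":0},
  {"claw":0.4,"x":0,"y":0,"z":-0.9,"twist":0},
  {"claw":0.4,"x":0,"y":0,"z":-0.96,"twist":0},
  {"claw":0.4,"x":0,"y":0,"z":-1.0,"twist":0},
  {"claw":0.4,"x":0,"y":0,"z":-1.0,"twist":0},
])

```text
clock: 5.15
position: [0.5003, -0.0295, 0.0979]
eef_rot: [3.142, -0.001, 2.934]
contact_force: [-0.6, -0.2, -1.3]
width: 0.403
gripper_force: 0.0
```

>>> apply_moves([
  {"claw":0.3},
  {"claw":0.2},
  {"claw":0.1},
  {"claw":0},
  {"claw":0},
  {"claw":0},
  {"claw":0},
  {"claw":0},
  {"claw":0},
  {"claw":0},
], newtons=40)

```text
schema error: expected keys claw, x, y, z, twist
```

>>> apply_moves([
  {"claw":0.3,"x":0,"y":0,"z":0,"twist":0},
  {"claw":0.2,"x":0,"y":0,"z":0,"twist":0},
  {"claw":0.1,"x":0,"y":0,"z":0,"twist":0},
  {"claw":0,"x":0,"y":0,"z":0,"twist":0},
  {"claw":0,"x":0,"y":0,"z":0,"twist":0},
  {"claw":0,"x":0,"y":0,"z":0,"twist":0},
  {"claw":0,"x":0,"y":0,"z":0,"twist":0},
  {"claw":0,"x":0,"y":0,"z":0,"twist":0},
  {"claw":0,"x":0,"y":0,"z":0,"twist":0},
  {"claw":0,"x":0,"y":0,"z":0,"twist":0},
], newtons=40)

```text
clock: 6.15
position: [0.5009, -0.0303, 0.0989]
eef_rot: [-3.141, 0.001, 2.934]
contact_force: [-1.9, -3.2, 6.2]
width: 0.1
gripper_force: 39.3
```

>>> apply_moves([
  {"claw":0,"x":-0.002,"y":-0.007,"z":0,"twist":0.02},
  {"claw":0,"x":-0.003,"y":-0.014,"z":0,"twist":0.04},
  {"claw":0,"x":-0.004,"y":-0.022,"z":0,"twist":0.064},
  {"claw":0,"x":-0.005,"y":-0.029,"z":0,"twist":0.085},
  {"claw":0,"x":-0.005,"y":-0.037,"z":0,"twist":0.106},
  {"claw":0,"x":-0.005,"y":-0.044,"z":0,"twist":0.127},
  {"claw":0,"x":-0.005,"y":-0.051,"z":0,"twist":0.148},
  {"claw":0,"x":-0.005,"y":-0.059,"z":0,"twist":0.17},
  {"claw":0,"x":-0.004,"y":-0.066,"z":0,"twist":0.191},
  {"claw":0,"x":-0.004,"y":-0.066,"z":0,"twist":0.191},
])

```text
clock: 7.15
position: [0.5004, -0.0398, 0.0992]
eef_rot: [-3.142, 0.001, -3.049]
contact_force: [-2.2, -1.0, 8.0]
width: 0.098
gripper_force: 39.6
```

>>> apply_moves([
  {"claw":0,"x":0.001,"y":-0.007,"z":0,"twist":0.021},
  {"claw":0,"x":0.002,"y":-0.015,"z":0,"twist":0.042},
  {"claw":0,"x":0.003,"y":-0.022,"z":0,"twist":0.064},
  {"claw":0,"x":0.004,"y":-0.029,"z":0,"twist":0.085},
  {"claw":0,"x":0.006,"y":-0.037,"z":0,"twist":0.106},
  {"claw":0,"x":0.008,"y":-0.044,"z":0,"twist":0.127},
  {"claw":0,"x":0.01,"y":-0.05,"z":0,"twist":0.145},
  {"claw":0,"x":0.011,"y":-0.054,"z":0,"twist":0.159},
  {"claw":0,"x":0.011,"y":-0.054,"z":0,"twist":0.159},
  {"claw":0,"x":0.011,"y":-0.054,"z":0,"twist":0.159},
])

```text
clock: 8.15
position: [0.5023, -0.0484, 0.1003]
eef_rot: [-3.14, 0.002, -2.799]
contact_force: [-4.5, -2.9, 16.6]
width: 0.094
gripper_force: 40.2
```

>>> apply_moves([
  {"claw":0.1,"x":0,"y":0,"z":0,"twist":0},
  {"claw":0.2,"x":0,"y":0,"z":0,"twist":0},
  {"claw":0.3,"x":0,"y":0,"z":0,"twist":0},
  {"claw":0.35,"x":0,"y":0,"z":0,"twist":0},
  {"claw":0.4,"x":0,"y":0,"z":0,"twist":0},
  {"claw":0.4,"x":0,"y":0,"z":0.08,"twist":0},
  {"claw":0.4,"x":0,"y":0,"z":0.2,"twist":0},
  {"claw":0.4,"x":0,"y":0,"z":0.34,"twist":0},
  {"claw":0.4,"x":0,"y":0,"z":0.45,"twist":0},
  {"claw":0.4,"x":0,"y":0,"z":0.5,"twist":0},
])

```text
clock: 9.15
position: [0.5025, -0.0478, 0.1745]
eef_rot: [-3.141, 0.002, -2.799]
contact_force: [0.5, -0.7, 0.7]
width: 0.405
gripper_force: 0.0
```

Run:
```python
from h import *
def red(im,b):
    h=cv2.cvtColor(im,cv2.COLOR_RGB2HSV)
    m=((h[:,:,0]<8)|(h[:,:,0]>172))&(h[:,:,1]>130)&(h[:,:,2]>60)
    w=np.zeros_like(m);w[b[1]:b[3],b[0]:b[2]]=1
    return cv2.connectedComponentsWithStats((m&w).astype(np.uint8))
s=status.get_state();print(s["position"],s["eef_rot"])
im=read_camera("wrist");k,l,st,c=red(im,(0,0,640,480))
cv2.imwrite("pics/w2.png",im[:,:,::-1])
for i in range(1,k):
  if st[i][4]>30: print(st[i],c[i].round(1),watz(c[i],.1,s).round(4),watz(c[i],.138,s).round(4))
im=read_camera("side");k,l,st,c=red(im,(250,230,335,310))
cv2.imwrite("pics/side1.png",cv2.resize(im[190:340,190:360,::-1],None,fx=4,fy=4,interpolation=2))
for i in range(1,k):
  if st[i][4]>5: print(st[i],c[i].round(1))
```

```text
[ 0.50254762 -0.04784078  0.17450447] [-3.14066873e+00  1.96738513e-03 -2.79944014e+00]
[313 230  20  25 480] [322.5 241.8] [ 0.4937 -0.0516  0.1   ] [ 0.4833 -0.055   0.138 ]
[ 299  279   49  100 3234] [322.8 327.5] [ 0.5449 -0.0335  0.1   ] [ 0.5248 -0.0403  0.138 ]
[ 15 386  42  38 568] [ 35.1 402.9] [ 0.7338 -0.2541  0.1   ] [ 0.6777 -0.2189  0.138 ]
[ 11 416  46  64 216] [ 24.8 444.3] [ 0.8254 -0.285   0.1   ] [ 0.7518 -0.2439  0.138 ]
[281 260   4   7  21] [282.8 262.6]
[289 263   6  12  20] [292.8 267.9]
[296 262   6   6  19] [299.3 264.2]
[285 269   6   6  17] [287.6 272.2]
[275 289   7   7  25] [278.  291.3]
```

View pics/side1.png

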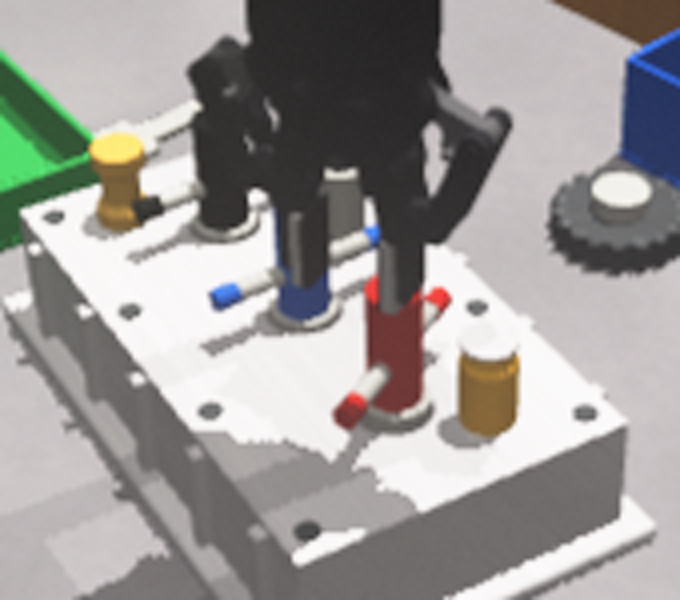

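Side view: the bar has turned, its near cap now at crop (350,410), and the neighbouring part hasn't moved. Next I'll check whether the plug has sprung up.

Run:
```python
from h import *
from scipy.optimize import least_squares
s=status.get_state();c=get_calibration("wrist");A=np.array([.5335,-.0375])
# triangulate near cap: side (278,291.3), wrist (322.5,241.8)
def tri(r1,r2):
    (o,d),(p,e)=r1,r2; d=d/np.linalg.norm(d);e=e/np.linalg.norm(e)
    t=np.linalg.lstsq(np.c_[d,-e],p-o,rcond=None)[0];return (o+d*t[0]+p+e*t[1])/2,np.linalg.norm(o+d*t[0]-p-e*t[1])
X=tri(ray("side",(278,291.3)),wray((322.5,241.8),s));print(X,np.arctan2(*(A-X[0][:2])[::-1]))
s0=dict(position=np.array([.5008,-.0304,.2482]),eef_rot=[-3.142,0,2.933])
print(tri(ray("side",(267.6,288.1)),wray((323.5,214.7),s0)))
for th in(.30,.345):
  for z in(.096,.1):
    P=[*(A-.043*np.array([np.cos(th),np.sin(th)])),z];print(th,z,proj("side",P).round(1))
```

```text
(array([ 0.49427939, -0.0526231 ,  0.10187516]), np.float64(0.0029998199703881296)) 0.36802311166013363
(array([ 0.49218044, -0.02897916,  0.09626494]), np.float64(0.0008764730863568265))
0.3 0.096 [275.5 293.9]
0.3 0.1 [275.5 292.2]
0.345 0.096 [276.5 294.3]
0.345 0.1 [276.4 292.5]
```

The near cap rose about 5 mm, so the plug has broken free, with the bar at about 0.35 rad. Gripping the knob across the bar would bring a finger down on the neighbouring part. I'll turn the jaws by -1.17 rad so they close clear of it, and grip the knob high.

>>> apply_moves([
  {"claw":0.55,"x":0.02,"y":0.007,"z":0.03,"twist":-0.07},
  {"claw":0.55,"x":0.04,"y":0.014,"z":0.05,"twist":-0.15},
  {"claw":0.55,"x":0.07,"y":0.021,"z":0.05,"twist":-0.23},
  {"claw":0.55,"x":0.09,"y":0.03,"z":0.05,"twist":-0.31},
  {"claw":0.55,"x":0.12,"y":0.04,"z":0.05,"twist":-0.39},
  {"claw":0.55,"x":0.15,"y":0.05,"z":0.05,"twist":-0.47},
  {"claw":0.55,"x":0.18,"y":0.06,"z":0.05,"twist":-0.55},
  {"claw":0.55,"x":0.2,"y":0.067,"z":0.05,"twist":-0.63},
  {"claw":0.55,"x":0.207,"y":0.069,"z":0.05,"twist":-0.7},
  {"claw":0.55,"x":0.207,"y":0.069,"z":0.05,"twist":-0.74},
])

```text
clock: 10.25
position: [0.5322, -0.0373, 0.1792]
eef_rot: [-3.14, -0.002, 2.318]
contact_force: [-0.6, -0.3, -0.3]
width: 0.55
gripper_force: 0.0
```

Run:
```python
from h import *
s=status.get_state();print(s["position"],s["eef_rot"])
im=read_camera("wrist");cv2.imwrite("pics/w3.png",im[:,:,::-1])
```

```text
[ 0.53218016 -0.03727797  0.17924584] [-3.14006925e+00 -2.06016281e-03  2.31775706e+00]
```

View pics/w3.png

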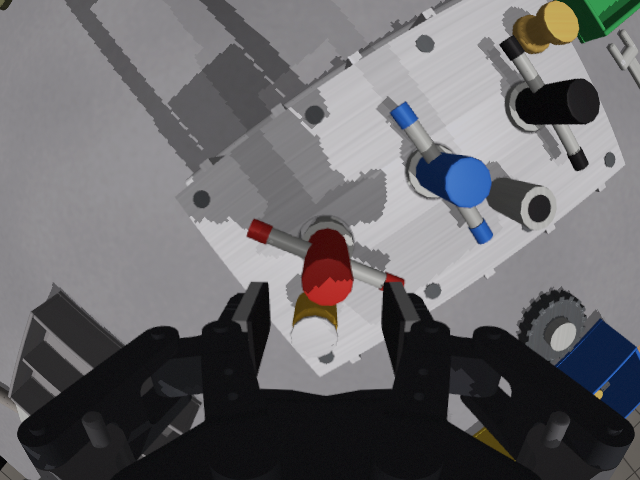

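Wrist view: the red knob at (327,285) is centred between the fingers, and the spool at (315,325) stands clear of both. Now I'll descend about 51 mm and grip.

>>> apply_moves([
  {"claw":0.55,"x":0.005,"y":0,"z":-0.1,"twist":0},
  {"claw":0.55,"x":0.005,"y":0,"z":-0.2,"twist":0},
  {"claw":0.55,"x":0.005,"y":0,"z":-0.29,"twist":0},
  {"claw":0.55,"x":0.005,"y":0,"z":-0.34,"twist":0},
  {"claw":0.55,"x":0.005,"y":0,"z":-0.34,"twist":0},
  {"claw":0.4,"x":0.005,"y":0,"z":-0.34,"twist":0},
  {"claw":0.3,"x":0.005,"y":0,"z":-0.34,"twist":0},
  {"claw":0.2,"x":0.005,"y":0,"z":-0.34,"twist":0},
  {"claw":0.1,"x":0.005,"y":0,"z":-0.34,"twist":0},
  {"claw":0.1,"x":0.005,"y":0,"z":-0.34,"twist":0},
], newtons=70)

```text
clock: 11.3
position: [0.5339, -0.0376, 0.1305]
eef_rot: [3.141, 0.001, 2.321]
contact_force: [-0.3, -0.4, 3.6]
width: 0.281
gripper_force: 68.6
```

>>> apply_moves([
  {"claw":0.1,"x":0,"y":0,"z":0,"twist":0},
  {"claw":0.1,"x":0,"y":0,"z":0,"twist":0},
  {"claw":0.1,"x":0,"y":0,"z":0.02,"twist":0},
  {"claw":0.1,"x":0,"y":0,"z":0.05,"twist":0},
  {"claw":0.1,"x":0,"y":0,"z":0.08,"twist":0},
  {"claw":0.1,"x":0,"y":0,"z":0.12,"twist":0},
  {"claw":0.1,"x":0,"y":0,"z":0.16,"twist":0},
  {"claw":0.1,"x":0,"y":0,"z":0.2,"twist":0},
  {"claw":0.1,"x":0,"y":0,"z":0.24,"twist":0},
  {"claw":0.1,"x":0,"y":0,"z":0.28,"twist":0},
])

```text
clock: 12.3
position: [0.5335, -0.0375, 0.1724]
eef_rot: [3.141, 0.0, 2.321]
contact_force: [0.2, 0.3, -3.1]
width: 0.279
gripper_force: 68.7
```

It's carrying about 3 N, so the plug is coming out. I'll raise it well above the other knobs and carry it over to the tray.

>>> apply_moves([
  {"claw":0.1,"x":0,"y":0,"z":0.06,"twist":0},
  {"claw":0.1,"x":0,"y":0,"z":0.14,"twist":0},
  {"claw":0.1,"x":0,"y":0,"z":0.22,"twist":0},
  {"claw":0.1,"x":0,"y":0,"z":0.3,"twist":0},
  {"claw":0.1,"x":0,"y":0,"z":0.38,"twist":0},
  {"claw":0.1,"x":0,"y":0,"z":0.46,"twist":0},
  {"claw":0.1,"x":0,"y":0,"z":0.54,"twist":0},
  {"claw":0.1,"x":0,"y":0,"z":0.6,"twist":0},
  {"claw":0.1,"x":0,"y":0,"z":0.64,"twist":0},
  {"claw":0.1,"x":0,"y":0,"z":0.64,"twist":0},
])

```text
clock: 13.3
position: [0.5341, -0.0376, 0.2688]
eef_rot: [3.14, 0.001, 2.321]
contact_force: [0.5, -0.3, -3.3]
width: 0.28
gripper_force: 68.8
```

>>> apply_moves([
  {"claw":0.1,"x":0,"y":0.04,"z":0,"twist":0},
  {"claw":0.1,"x":-0.01,"y":0.12,"z":0,"twist":0},
  {"claw":0.1,"x":-0.02,"y":0.22,"z":0,"twist":0},
  {"claw":0.1,"x":-0.03,"y":0.33,"z":0,"twist":0},
  {"claw":0.1,"x":-0.04,"y":0.44,"z":0,"twist":0},
  {"claw":0.1,"x":-0.05,"y":0.55,"z":0,"twist":0},
  {"claw":0.1,"x":-0.06,"y":0.66,"z":0,"twist":0},
  {"claw":0.1,"x":-0.07,"y":0.77,"z":0,"twist":0},
  {"claw":0.1,"x":-0.08,"y":0.88,"z":0,"twist":0},
  {"claw":0.1,"x":-0.08,"y":0.98,"z":0,"twist":0},
])

```text
clock: 14.3
position: [0.5205, 0.1116, 0.2674]
eef_rot: [-3.141, -0.001, 2.322]
contact_force: [0.5, 0.1, -1.5]
width: 0.282
gripper_force: 68.8
```

>>> apply_moves([
  {"claw":0.1,"x":0,"y":0.1,"z":0,"twist":0},
  {"claw":0.1,"x":-0.01,"y":0.2,"z":0,"twist":0},
  {"claw":0.1,"x":-0.02,"y":0.3,"z":0,"twist":0},
  {"claw":0.1,"x":-0.03,"y":0.4,"z":0,"twist":0},
  {"claw":0.1,"x":-0.04,"y":0.5,"z":0,"twist":0},
  {"claw":0.1,"x":-0.05,"y":0.6,"z":0,"twist":0},
  {"claw":0.1,"x":-0.06,"y":0.7,"z":0,"twist":0},
  {"claw":0.1,"x":-0.07,"y":0.8,"z":0,"twist":0},
  {"claw":0.1,"x":-0.08,"y":0.9,"z":0,"twist":0},
  {"claw":0.1,"x":-0.08,"y":0.97,"z":0,"twist":0},
])

```text
clock: 15.3
position: [0.5093, 0.2565, 0.2678]
eef_rot: [3.142, -0.0, 2.322]
contact_force: [-0.3, 0.6, -3.2]
width: 0.279
gripper_force: 68.8
```

>>> apply_moves([
  {"claw":0.1,"x":0,"y":0.1,"z":0,"twist":0},
  {"claw":0.1,"x":-0.01,"y":0.2,"z":0,"twist":0},
  {"claw":0.1,"x":-0.02,"y":0.3,"z":0,"twist":0},
  {"claw":0.1,"x":-0.03,"y":0.4,"z":0,"twist":0},
  {"claw":0.1,"x":-0.04,"y":0.5,"z":0,"twist":0},
  {"claw":0.1,"x":-0.04,"y":0.58,"z":0,"twist":0},
  {"claw":0.1,"x":-0.04,"y":0.64,"z":0,"twist":0},
  {"claw":0.1,"x":-0.04,"y":0.68,"z":0,"twist":0},
  {"claw":0.1,"x":-0.04,"y":0.7,"z":0,"twist":0},
  {"claw":0.1,"x":-0.04,"y":0.7,"z":0,"twist":0},
])

```text
clock: 16.3
position: [0.5036, 0.3601, 0.2677]
eef_rot: [-3.141, 0.0, 2.321]
contact_force: [-0.1, -0.1, -2.6]
width: 0.279
gripper_force: 68.8
```

Run:
```python
from h import *
s=status.get_state();print(s["position"],s["eef_rot"])
im=read_camera("side");cv2.imwrite("pics/side2.png",cv2.resize(im[40:360,60:400,::-1],None,fx=1.8,fy=1.8,interpolation=2))
```

```text
[0.50357206 0.36011896 0.26771594] [-3.14138416e+00  1.35655934e-04  2.32137398e+00]
```

View pics/side2.png

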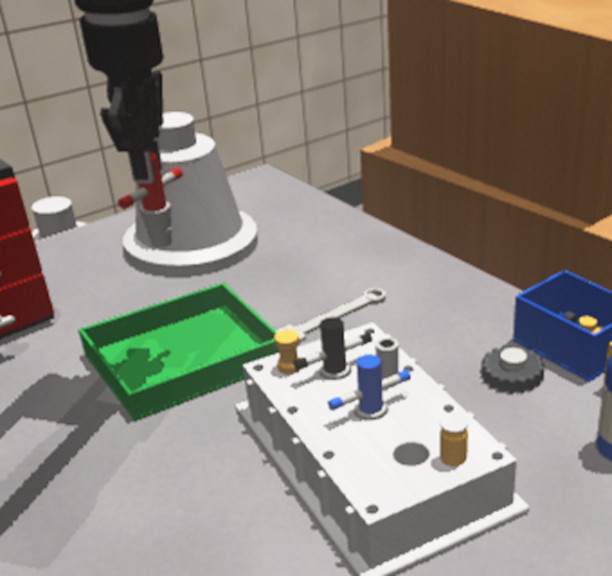

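Side view: the plug hangs upright over the tray, its bore is empty, and the other parts stand as before. I'll lower it now.

>>> apply_moves([
  {"claw":0.1,"x":0,"y":0,"z":-0.1,"twist":0},
  {"claw":0.1,"x":0,"y":0,"z":-0.22,"twist":0},
  {"claw":0.1,"x":0,"y":0,"z":-0.35,"twist":0},
  {"claw":0.1,"x":0,"y":0,"z":-0.48,"twist":0},
  {"claw":0.1,"x":0,"y":0,"z":-0.6,"twist":0},
  {"claw":0.1,"x":0,"y":0,"z":-0.72,"twist":0},
  {"claw":0.1,"x":0,"y":0,"z":-0.83,"twist":0},
  {"claw":0.1,"x":0,"y":0,"z":-0.92,"twist":0},
  {"claw":0.1,"x":0,"y":0,"z":-0.98,"twist":0},
  {"claw":0.1,"x":0,"y":0,"z":-1.0,"twist":0},
])

```text
clock: 17.35
position: [0.5032, 0.3595, 0.1168]
eef_rot: [-3.14, -0.0, 2.321]
contact_force: [0.7, -0.6, -1.9]
width: 0.28
gripper_force: 68.8
```

>>> apply_moves([
  {"claw":0.1,"x":0,"y":0,"z":-0.01,"twist":0},
  {"claw":0.1,"x":0,"y":0,"z":-0.02,"twist":0},
  {"claw":0.1,"x":0,"y":0,"z":-0.03,"twist":0},
  {"claw":0.1,"x":0,"y":0,"z":-0.04,"twist":0},
  {"claw":0.1,"x":0,"y":0,"z":-0.05,"twist":0},
  {"claw":0.1,"x":0,"y":0,"z":-0.06,"twist":0},
  {"claw":0.1,"x":0,"y":0,"z":-0.065,"twist":0},
  {"claw":0.1,"x":0,"y":0,"z":-0.07,"twist":0},
  {"claw":0.1,"x":0,"y":0,"z":-0.07,"twist":0},
  {"claw":0.1,"x":0,"y":0,"z":-0.07,"twist":0},
])

```text
clock: 18.35
position: [0.5035, 0.36, 0.1073]
eef_rot: [-3.142, 0.0, 2.321]
contact_force: [-0.2, -0.0, -3.3]
width: 0.281
gripper_force: 68.8
```

Still hanging, with no floor contact yet, so I'll continue down slowly.

>>> apply_moves([
  {"claw":0.1,"x":0,"y":0,"z":-0.003,"twist":0},
  {"claw":0.1,"x":0,"y":0,"z":-0.006,"twist":0},
  {"claw":0.1,"x":0,"y":0,"z":-0.009,"twist":0},
  {"claw":0.1,"x":0,"y":0,"z":-0.012,"twist":0},
  {"claw":0.1,"x":0,"y":0,"z":-0.015,"twist":0},
  {"claw":0.1,"x":0,"y":0,"z":-0.017,"twist":0},
  {"claw":0.1,"x":0,"y":0,"z":-0.018,"twist":0},
  {"claw":0.1,"x":0,"y":0,"z":-0.02,"twist":0},
  {"claw":0.1,"x":0,"y":0,"z":-0.02,"twist":0},
  {"claw":0.1,"x":0,"y":0,"z":-0.02,"twist":0},
])

```text
clock: 19.35
position: [0.5036, 0.36, 0.1055]
eef_rot: [3.141, 0.0, 2.321]
contact_force: [-2.1, -2.5, 7.7]
width: 0.28
gripper_force: 69.9
```

The plug is on the floor of the tray. Release gently, then go up.

>>> apply_moves([
  {"claw":0.28,"x":0,"y":0,"z":0.003,"twist":0},
  {"claw":0.3,"x":0,"y":0,"z":0.003,"twist":0},
  {"claw":0.33,"x":0,"y":0,"z":0.003,"twist":0},
  {"claw":0.37,"x":0,"y":0,"z":0.003,"twist":0},
  {"claw":0.41,"x":0,"y":0,"z":0.003,"twist":0},
  {"claw":0.45,"x":0,"y":0,"z":0.003,"twist":0},
  {"claw":0.5,"x":0,"y":0,"z":0.003,"twist":0},
  {"claw":0.55,"x":0,"y":0,"z":0.003,"twist":0},
  {"claw":0.55,"x":0,"y":0,"z":0.003,"twist":0},
  {"claw":0.55,"x":0,"y":0,"z":0.003,"twist":0},
], newtons=20)

```text
clock: 20.35
position: [0.5035, 0.36, 0.1048]
eef_rot: [3.142, 0.0, 2.321]
contact_force: [-0.4, -1.2, 0.4]
width: 0.551
gripper_force: 0.0
```

>>> apply_moves([
  {"claw":0.55,"x":0,"y":0,"z":0.04,"twist":0},
  {"claw":0.55,"x":0,"y":0,"z":0.12,"twist":0},
  {"claw":0.55,"x":0,"y":0,"z":0.22,"twist":0},
  {"claw":0.55,"x":0,"y":0,"z":0.34,"twist":0},
  {"claw":0.55,"x":0,"y":0,"z":0.46,"twist":0},
  {"claw":0.55,"x":0,"y":0,"z":0.58,"twist":0},
  {"claw":0.55,"x":0,"y":0,"z":0.7,"twist":0},
  {"claw":0.55,"x":0,"y":0,"z":0.8,"twist":0},
  {"claw":0.55,"x":0,"y":0,"z":0.86,"twist":0},
  {"claw":0.55,"x":0,"y":0,"z":0.86,"twist":0},
])

```text
clock: 21.35
position: [0.5044, 0.3606, 0.2362]
eef_rot: [3.137, 0.001, 2.321]
contact_force: [-0.1, -0.0, 0.3]
width: 0.55
gripper_force: 0.0
```

Run:
```python
from h import *
im=read_camera("side");cv2.imwrite("pics/side3.png",cv2.resize(im[100:360,60:400,::-1],None,fx=2,fy=2,interpolation=2))
```

```text
(no output)
```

View pics/side3.png

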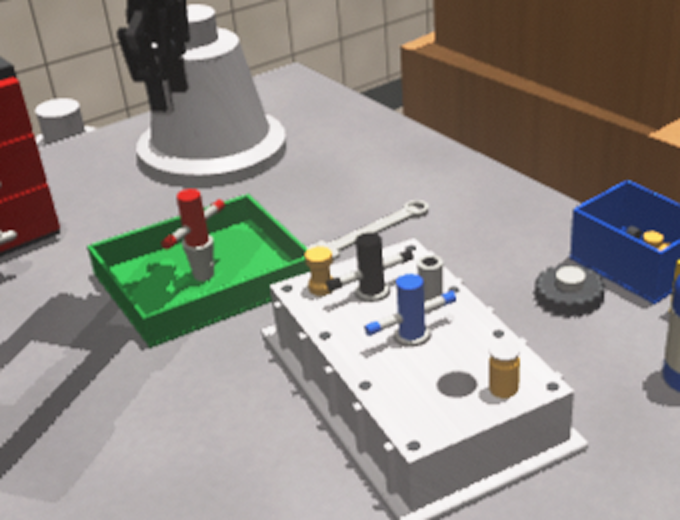

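The plug stands in the tray, at (190,235). It looks slightly tilted, so I'll check that against projection and make sure it's still.

Run:
```python
from h import *
P=lambda X:((proj("side",X)-[60,100])*2).round(1)
print("upright top",P([.5036,.36,.113]),"foot",P([.5036,.36,.005]))
def red(im):
    h=cv2.cvtColor(im,cv2.COLOR_RGB2HSV);m=((h[:,:,0]<8)|(h[:,:,0]>172))&(h[:,:,1]>130)&(h[:,:,2]>60)
    m[:,:135]=0;m[:,180:]=0;m[:185]=0;m[235:]=0
    k,l,st,c=cv2.connectedComponentsWithStats(m.astype(np.uint8));return [(c[i].round(2).tolist(),int(st[i][4])) for i in range(1,k) if st[i][4]>8]
print(red(read_camera("side")))
for _ in range(8): read_camera("top")
print(red(read_camera("side")),status.get_state()["clock"])
```

```text
upright top [187.2 193.2] foot [202.8 274.4]
[([156.14, 207.69], 283), ([169.35, 201.76], 17), ([144.03, 220.47], 30)]
[([156.17, 207.74], 284), ([169.35, 201.76], 17), ([144.03, 220.47], 30)] 21.9
```

Those pixels match an upright plug, and it isn't moving. Handing in.

```bash
python3 -c "
from workcell import ticket;print(ticket.hand_in())"
```

```text
the job is handed in; nothing more can be done
None
```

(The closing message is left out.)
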